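Sort paint pots by weight into the rack

ROBOT

A 6-joint arm with a two-finger parallel gripper is mounted at the origin on the work surface. World frame = base frame: x ahead of the robot, y to its left, z up, the work surface at z = 0. Lengths are in m, angles in degrees, forces in N, time in s.
With the tool pointing down it reaches from about 0.35 to 0.85 m from the base axis. Payload 8.1 kg.
Tool frame: the origin (TCP) lies on the centre line of the jaws, within the pads' length; the fingertips stand 8 mm ahead of it and the grasp point (between the pads) lies 11 mm behind it; z points along the fingers, y is the line along which they close (so a half turn about z gives the same grasp; the last joint's range is limited). The gripper opens to 85 mm and grips with 20 to 120 N. Pads are 22 mm wide; open, the fingers measure 114 mm over their backs; the gripper's body (76 mm by 85 mm) begins 54 mm behind the grasp point. The pads swing forward as they close: fully open they stand 13 mm farther back than shut.
Start: joints at [65.294, 7.471, 85.268, -0, 87.261, -4.893], TCP at [0.203, 0.564, 0.239] pointing down, gripper open.
Joint ranges: [-169.43, 169.43], [-51.17, 129.36], [1.28, 143.12], [-76.62, 256.62], [0, 156.53], [-152.29, 152.29]. Speed limits (degrees/s): [136.94, 136.94, 159.86, 180, 180, 180].

INTERFACE

Orientations are given as [roll, pitch, yaw] about the fixed x, y, z axes, in that order (R = Rz(yaw) Ry(pitch) Rx(roll)).
In Python, from workcell import env gives the robot as it stands.
- The arm moves only by the tool drive_tool, never from a script. Its argument "rows" is a list of rows, each an object of numbers: "dx", "dy", "dz": the shift along the world's x, y, z in m; "yaw": the turn about the world's z in rad; "fingers": the finger opening in m, from 0 to 0.0854. A call has 1 to 12 rows; each row shifts and turns the commanded pose from where the row before left it; what a row does not reach is not made up. A row lasts 1/8 s, in which the tool goes at most 62.5 mm and 10.7 degrees, less where a joint would pass 70% of its speed; a pose out of reach is approached as far as the arm can. A call with a gripper value outside its range is refused whole. The fingers move at their own pace and stop on an object; "force" is the grip in N (left out, the last holds). Time passes only in rows, so rows that do not move let the fingers close. It gives the time, the measured TCP pose, the force, the opening and the grip force at its end, in the units of the state.
- env.observe(): the state, without advancing time (a new reading comes with each control period).
- env.grab_frame(name): name is "scene" or "top" or "wrist"; returns the picture (480x640x3 uint8, blue, green, red); there is no depth.
- env.camera_info(name): a dict with "camera_matrix" (3x3 intrinsics, pixels), "R" (3x3) and "t" (3): a world point X has camera coordinates R X + t. Camera axes: x right, y down, z forward; pixel columns grow to the right and rows downward; lengths in m; the calibration is good to about 2 mm. A picture is of the moment at which its call begins: read the wrist's pose just before it. camera_info takes no time and is no camera call; for the wrist camera it gives the pose at the moment of the call.
- env.finish_job(): hands the job in; it is judged then, once.
Trained networks look in the newest picture that a camera, given by its name, has taken for a name from the list of things; names that differ only in an ending like _2 or _b are one class to them, and where a whole thing is asked for, a point or a joint stands for the part that bears it (a point fixed in the world has none). Each returns a list of dicts, best first, with "p" (0 to 1); they miss things now and then, are a little off and sometimes report something else, mostly with a low value. They report only what shows in the picture. A call takes as long as a camera call.
- env.recognise(camera, query): "bbox" ([left, top, right, bottom] in pixels, round what is visible of it).
- env.regions_of(camera, query): "pixels" (480x640 bool, what is visible of it) and "bbox" ([left, top, right, bottom] in pixels, round what is visible of it).
The state is a dict: "clock": time; "joints": joint angles; "joint_vel": joint speeds; "effort": joint torques, N m; "tcp_pos": TCP position; "tool_rot": TCP orientation; "force": force on the tool from outside, world axes, zero at the start; "wrist_torque": the same for the moment, N m; "gripper_width": finger opening in m; "grip_force": force on a finger pad.
Only numpy, scipy, OpenCV 4.12 (cv2) and the standard library are available. Lean on these libraries where they do the work, as an engineer would, in place of code of your own. Each camera call takes 0.05 s, during which the arm holds its last target. There are 200 camera calls.

TASK

Two white-lidded pots of paste stand loose on the painting table; their outsides look alike, but they are filled differently. Lift each one a little to feel its weight and put it in the rack lane of its kind: 370 g or more goes with the green-lidded pot, 200 to 370 g with the yellow-lidded one, under 200 g with the red-lidded one. Set it down gently in the lane and slide it back, pushing along the pot that stands there, until the row is firmly up against the back stop: a steady push of about 10 N, never more than 20. Then let go, with the pots touching and upright, and leave everything else on the table as it is.

Things in the scene. Friction and masses are not known exactly. Their poses are not given: they have to be found in the camera images.
- pot_a_center (a point): Loose white plastic pot with a white ribbed screw lid and a grey band: body 60 mm across and 66 mm tall, lid 57 mm across on top of it, 84 mm tall in all; stands upright on the table. The point is its centre, 42 mm above its underside; z is its axis. It weighs between 80 and 480 g, drawn anew each time; its looks do not tell.
- pot_b_center (a point): A second loose pot of the same make and size; the point is its centre, 42 mm above its underside. It weighs between 80 and 480 g, drawn anew each time and on its own, so that both loose pots can belong in one lane (then the second goes in front of the first, snug against it). Which of the two stands where varies.
- stock_full_center (a point): Pot of the same make and size with a green lid and band, the full one (470 g), standing in one lane of the rack, 2 to 38 mm short of its back stop; marks the lane for pots of 370 g and more (a pot within 35 g of a limit may go in either lane). Which lane it stands in varies. The point is its centre, 42 mm above its underside.
- stock_half_center (a point): The same with a yellow lid and band, part used (285 g), in another lane, 2 to 38 mm short of its stop; marks the lane for 200 to 370 g. The point is its centre.
- stock_low_center (a point): The same with a red lid and band, nearly empty (110 g), in the remaining lane, 2 to 38 mm short of its stop; marks the lane for under 200 g. The point is its centre.
- rack: Fixed rack, board 260 (x) by 306 (y) by 10 mm, origin under its centre at table height. Three lanes along its x at y = -106, 0, +106 mm, smooth floor (friction 0.25) 10 mm above the table, 65 mm wide between strips 14 mm high, open at the front (-x), flared there. At each lane's back an adjustable stop 46 mm high with a foam face yielding 8 N/mm; the face lies at x = 75 to 99 mm, set anew each time and not given.
- bowl: White water bowl, 110 mm across, 55 mm tall, origin under its centre; a bystander.
- bottle: White bottle with a red label, 60 mm across, 170 mm tall, origin under its centre; a bystander.
- hake: Wide flat brush lying down, about 215 mm long, handle towards its -x, origin at its shoulder on the table; a bystander.
- marker: Blue marker lying down, 130 mm long, 12 mm thick, along its x, origin under its middle; a bystander.

How it is judged:
By the outcome, as a careful person would: the job done as asked, in the order asked, and still so for the second after the job is handed in, with the robot touching nothing.
It also fails if it takes over 72 s, if anything falls off the work surface, if the arm or the gripper's body presses on something with over 40 N, if the wrist force passes 120 N, or if a joint passes its speed limit or range.

## Working session

There is one attempt and no reset: what is moved stays moved. The work goes in short steps, Python scripts to look and compute and a tool call to move; the robot and the scene stay as the last step left them, time stands still between calls to the robot, and variables do not carry over. Pictures are saved under pics/ and viewed, at most 13 in all, crops included, and the job is handed in when it is done.

Besides the shell and the picture viewer there is one more tool, called after "Request:" as name(argument=value, ...) on one line, values as JSON. drive_tool: Moves the arm, as the interface text tells. Its arguments: {"type":"object","properties":{"rows":{"type":"array","items":{"type":"object","properties":{"dx":{"type":"number"},"dy":{"type":"number"},"dz":{"type":"number"},"yaw":{"type":"number"},"fingers":{"type":"number"}}}},"force":{"type":"number"}},"required":["rows"]}

```bash
ls; mkdir -p pics
cat > h.py <<'E'
from workcell import env
import numpy as np, cv2
def ray(cam,u,v,z):
    c=env.camera_info(cam);K=np.array(c["camera_matrix"]);R=np.array(c["R"]);t=np.array(c["t"])
    d=R.T@np.linalg.inv(K)@np.array([u,v,1.]);o=-R.T@t
    return o+d*(z-o[2])/d[2]
def proj(cam,X):
    c=env.camera_info(cam);p=np.array(c["R"])@X+np.array(c["t"]);p=np.array(c["camera_matrix"])@p
    return p[:2]/p[2]
E
python3 - <<'E'
from h import *
for c in ["scene","top"]:
    cv2.imwrite(f"pics/{c}0.png",env.grab_frame(c))
    i=env.camera_info(c);print(c,-np.array(i["R"]).T@np.array(i["t"]),np.array(i["R"]).round(2).tolist(),np.array(i["camera_matrix"])[0,0])
    for q in ["pot_a_center","stock_full_center","stock_half_center","stock_low_center","rack","bowl","bottle","hake","marker"]:
        for d in env.recognise(c,q)[:3]: print(c,q,round(d["p"],2),np.round(d["bbox"],1).tolist())
print(env.observe())
E
```

```text
pics
scene [1.02581949 0.59532123 1.2048692 ] [[-0.82, 0.57, 0.01], [0.48, 0.7, -0.53], [-0.31, -0.43, -0.85]] 612.8252033446732
scene pot_a_center 0.56 [435.1, 298.6, 475.3, 344.1]
scene stock_full_center 0.96 [261.8, 171.9, 283.5, 211.6]
scene stock_half_center 0.89 [282.5, 207.2, 307.4, 243.8]
scene stock_half_center 0.23 [262.0, 171.5, 283.3, 212.1]
scene stock_low_center 0.92 [241.1, 144.7, 263.4, 182.4]
scene rack 0.61 [211.9, 135.4, 366.9, 264.3]
scene bowl 0.74 [309.1, 351.1, 364.1, 403.2]
scene bottle 0.92 [196.8, 207.4, 231.0, 266.2]
scene hake 0.74 [222.4, 75.7, 292.3, 120.3]
scene marker 0.69 [413.4, 387.8, 418.6, 460.1]
top [0.24678715 0.01551598 1.71313461] [[-0.08, -1.0, 0.0], [-0.97, 0.08, -0.22], [0.21, -0.02, -0.98]] 621.2918297672475
top pot_a_center 0.81 [193.8, 294.1, 219.3, 317.8]
top stock_full_center 0.57 [371.4, 229.3, 397.9, 257.6]
top stock_half_center 0.81 [333.0, 233.4, 355.5, 259.3]
top stock_low_center 0.96 [411.6, 232.7, 436.9, 257.2]
top rack 0.94 [326.1, 210.0, 441.9, 310.9]
top rack 0.54 [196.2, 186.4, 236.8, 226.3]
top bowl 0.72 [193.8, 185.3, 237.9, 226.3]
top bottle 0.74 [350.5, 166.2, 371.8, 198.5]
top hake 0.88 [482.4, 258.6, 516.2, 339.4]
top marker 0.67 [146.0, 227.6, 187.0, 262.0]
{'clock': 1.0, 'joints': array([ 6.52923887e+01,  7.47109198e+00,  8.52701315e+01,  9.87385434e-04,
        8.72609373e+01, -4.89473593e+00]), 'joint_vel': array([ 0.02071855, -0.00985636,  0.01736094, -0.03954475, -0.0524309 ,
        0.02239072]), 'effort': array([-4.13330199e-04, -5.69316387e+01, -5.00889516e+01, -4.41988368e-04,
        6.69097699e-04, -5.08002847e-05]), 'tcp_pos': array([0.20335467, 0.56447641, 0.23927062]), 'tool_rot': array([-1.79997931e+02, -1.16702271e-03,  1.60187077e+02]), 'force': array([-0.19913124, -0.03416229, -0.39390658]), 'wrist_torque': array([-0.02470693, -0.00614429, -0.01238156]), 'grip_force': 0.0, 'gripper_width': 0.08541940415059228}
```

View pics/scene0.png

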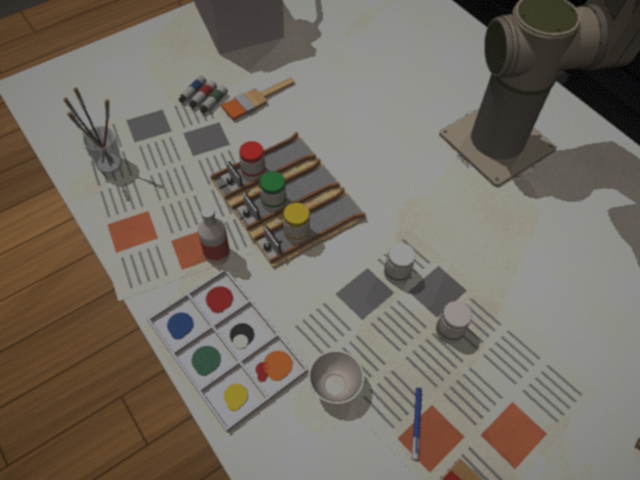

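View pics/top0.png

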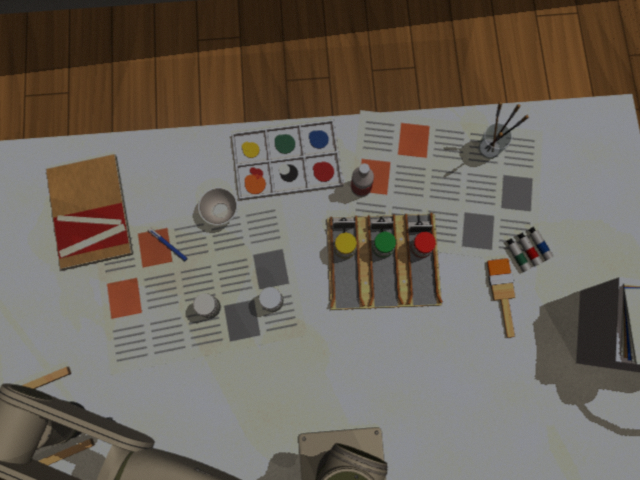

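The two loose pots stand at top (204,306) and (270,300). The rack is at top x 328–440, y 212–308, with lanes yellow, green and red from left to right. Next I fit cylinder and rack models to the detections.

```bash
cat > m.py <<'E'
from h import *
from scipy.optimize import least_squares
a=np.linspace(0,2*np.pi,60)
def cyl(x,y,z0):
    P=[]
    for r,z in [(.03,0),(.03,.066),(.0285,.084)]:
        P+= [np.c_[x+r*np.cos(a),y+r*np.sin(a),0*a+z0+z]]
    return np.vstack(P)
def bb(cam,P):
    q=np.array([proj(cam,p) for p in P]);return np.r_[q.min(0),q.max(0)]
def fit(obs,z0,x0):
    f=lambda v:np.concatenate([bb(c,cyl(*v,z0))-b for c,b in obs])
    s=least_squares(f,x0,loss="soft_l1");return s.x,s.fun
E
python3 - <<'E'
from m import *
W={}
for c in ["top","scene"]:
    im=env.grab_frame(c)
    W[c]=[d for d in env.regions_of(c,"pot_a_center")+env.recognise(c,"pot_b_center")]
    for d in W[c]: print(c,round(d["p"],2),np.round(d["bbox"],1))
S={"full":{},"half":{},"low":{}}
for c in ["top","scene"]:
    env.grab_frame(c)
    for k in S:
        r=env.regions_of(c,f"stock_{k}_center")
        if r: S[k][c]=r[0]["bbox"]
for k in S:
    p,f=fit(list(S[k].items()),.01,[.45,0]);print(k,p.round(4),f.round(1))
for u,v,u2,v2 in [(193.8,294.1,219.3,317.8)+(435.1,298.6,475.3,344.1)]:pass
for d in W["top"]:
    b=d["bbox"];p0=ray("top",(b[0]+b[2])/2,(b[1]+b[3])/2,.05)[:2]
    obs=[("top",b)]
    q=bb("scene",cyl(*p0,0))
    for e in W["scene"]:
        if np.abs(e["bbox"]-q).max()<15: obs.append(("scene",e["bbox"]));break
    p,f=fit(obs,0,p0);print("pot",p.round(4),f.round(1))
# rack
env.grab_frame("top");m=env.regions_of("top","rack")[0]["pixels"].astype(np.uint8)
print(m.sum())
cs,_=cv2.findContours(m,cv2.RETR_EXTERNAL,cv2.CHAIN_APPROX_NONE);C=max(cs,key=cv2.contourArea)
r=cv2.minAreaRect(C);print(r);B=cv2.boxPoints(r);X=np.array([ray("top",*p,.015)[:2] for p in B]);print(X.round(4),X.mean(0).round(4),np.linalg.norm(np.diff(X,axis=0),axis=1).round(3))
im=env.grab_frame("top")
cv2.imwrite("pics/rk.png",cv2.resize(im[200:320,315:455],None,fx=5,fy=5,interpolation=cv2.INTER_CUBIC))
E
```

```text
top 0.86 [194.4 290.8 221.6 315.3]
top 0.66 [349.1 164.4 374.8 199.7]
top 0.57 [258.6 289.  283.8 313.7]
scene 0.65 [436.4 300.9 471.6 345.2]
scene 0.68 [384.1 244.9 412.7 285.4]Traceback (most recent call last):
  File "<stdin>", line 14, in <module>
  File "m.py", line 13, in fit
    s=least_squares(f,x0,loss="soft_l1");return s.x,s.fun
    return func(*args, **kwargs)
    result = trf(vector_fun.fun, vector_fun.jac, x0, f0, J0, lb, ub, ftol, xtol,
                 gtol, max_nfev, x_scale, loss_function, tr_solver,
                 tr_options.copy(), verbose, callback=callback_wrapped)
    return trf_no_bounds(
        fun, jac, x0, f0, J0, ftol, xtol, gtol, max_nfev, x_scale,
        loss_function, tr_solver, tr_options, verbose, callback=callback)
    f_new = fun(x_new)
    self._update_fun()
    ~~~~~~~~~~~~~~~~^^
    self.f = self.fun_wrapped(xp_copy(self.x))
             ~~~~~~~~~~~~~~~~^^^^^^^^^^^^^^^^^
    return np.atleast_1d(self.fun(x))
                         ~~~~~~~~^^^
    return self.f(x, *self.args, **self.kwargs)
           ~~~~~~^^^^^^^^^^^^^^^^^^^^^^^^^^^^^^
  File "m.py", line 12, in <lambda>
    f=lambda v:np.concatenate([bb(c,cyl(*v,z0))-b for c,b in obs])
                               ~~^^^^^^^^^^^^^^
  File "m.py", line 10, in bb
    q=np.array([proj(cam,p) for p in P]);return np.r_[q.min(0),q.max(0)]
                ~~~~^^^^^^^
  File "h.py", line 8, in proj
    c=env.camera_info(cam);p=np.array(c["R"])@X+np.array(c["t"]);p=np.array(c["camera_matrix"])@p
ValueError: time passes only in moves, steps and waits
```

```bash
cat > h.py <<'E'
from workcell import env
import numpy as np, cv2
_c={}
def cam_(n):
    if n not in _c: _c[n]={k:np.array(v) for k,v in env.camera_info(n).items() if k in("camera_matrix","R","t")}
    return _c[n]
def ray(cam,u,v,z):
    c=cam_(cam);d=c["R"].T@np.linalg.inv(c["camera_matrix"])@np.array([u,v,1.]);o=-c["R"].T@c["t"]
    return o+d*(z-o[2])/d[2]
def proj(cam,X):
    c=cam_(cam);p=(np.atleast_2d(X)@c["R"].T+c["t"])@c["camera_matrix"].T
    return p[:,:2]/p[:,2:]
E
sed -i 's/q=np.array(\[proj(cam,p) for p in P\])/q=proj(cam,P)/' m.py
python3 - <<'E'
from m import *
S={"full":{},"half":{},"low":{}};W={"top":[np.array([194.,293,220,316.5]),np.array([258.6,289,283.8,313.7])],"scene":[np.array([436,300,472,344.7]),np.array([384.1,244.9,412.7,285.4])]}
for c in ["scene","top"]:
    im=env.grab_frame(c)
    for k in S:
        r=env.regions_of(c,f"stock_{k}_center")
        if r: S[k][c]=r[0]["bbox"]
for k in S:
    p,f=fit(list(S[k].items()),.01,[.45,0]);print(k,p.round(4),f.round(1))
for i in range(2):
    p,f=fit([(c,W[c][i]) for c in W],0,[.35,.2]);print("pot",p.round(4),f.round(1))
m=env.regions_of("top","rack")[0]["pixels"].astype(np.uint8)
cs,_=cv2.findContours(m,cv2.RETR_EXTERNAL,cv2.CHAIN_APPROX_NONE);C=max(cs,key=cv2.contourArea)
r=cv2.minAreaRect(C);print(r);B=cv2.boxPoints(r);X=np.array([ray("top",*p,.015)[:2] for p in B]);print(X.round(4),X.mean(0).round(4),np.linalg.norm(np.diff(X,axis=0),axis=1).round(3))
cv2.imwrite("pics/rk.png",cv2.resize(im[200:320,315:455],None,fx=5,fy=5,interpolation=cv2.INTER_CUBIC))
E
```

```text
full [ 0.5909 -0.1585] [-1.7 -1.5  5.3  1.   0.9  1.4 -0.8 -2.9]
half [ 0.5939 -0.0516] [ 1.3  0.4 -0.4 -0.4  2.7  0.4 -0.8 -1.4]
low [ 0.5823 -0.2641] [-0.1 -0.8 -0.2 -2.9 -2.3 -1.4 -0.4  0.4]
pot [0.4608 0.3314] [-1.5 -1.2  0.3  0.5 -0.4  0.3  0.4 -1.5]
pot [0.463  0.1582] [-0.3 -3.3 -0.9 -2.5 -0.  -3.   3.2 -1.2]
((383.3507080078125, 261.0216369628906), (93.0816421508789, 111.17160034179688), 88.09085083007812)
[[ 0.6858 -0.0097]
 [ 0.6714 -0.3234]
 [ 0.4094 -0.301 ]
 [ 0.4237  0.0026]] [ 0.5476 -0.1579] [0.314 0.263 0.304]
```

View pics/rk.png

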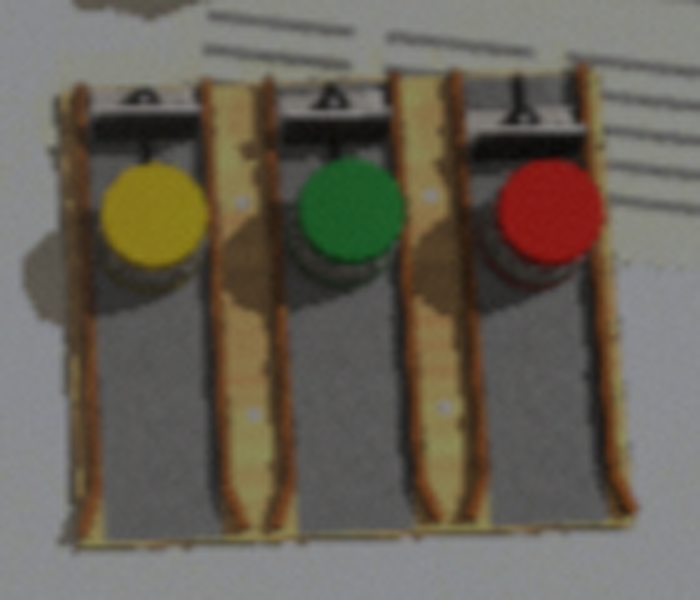

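Request:
drive_tool(rows=[{"dx":0.043,"dy":-0.039,"dz":-0.005,"yaw":0.05,"fingers":0.0854},{"dx":0.043,"dy":-0.039,"dz":-0.005,"yaw":0.05},{"dx":0.043,"dy":-0.039,"dz":-0.005,"yaw":0.05},{"dx":0.043,"dy":-0.039,"dz":-0.005,"yaw":0.05},{"dx":0.043,"dy":-0.039,"dz":-0.005,"yaw":0.05},{"dx":0.043,"dy":-0.038,"dz":-0.005,"yaw":0.047},{"dx":0}], force=30)

```text
invalid input at $.rows[1]: expected keys dx, dy, dz, yaw, fingers
```

Run:
```python
from m import *
o=env.observe();print(o["tcp_pos"].round(4),o["tool_rot"].round(2),o["force"].round(2),o["clock"])
im=env.grab_frame("wrist");cv2.imwrite("pics/w1.png",im)
for d in env.recognise("wrist","pot_a_center")[:3]:
    b=np.array(d["bbox"]);print(d["p"],b.round(1))
    print(ray("wrist",(b[0]+b[2])/2,(b[1]+b[3])/2,.05), [bb("wrist",cyl(x,y,0)).round(1) for x,y in [(.4608,.3314),(.463,.158)]])
L=lambda u,v:ray("top",315+u/5,200+v/5,.024)[:2]
for l,r in [((82,110),(93,440)),((207,110),(222,440)),((272,110),(285,440)),((397,110),(410,440)),((457,110),(477,440)),((584,110),(605,440))]:
    A,B=L(*l),L(*r);print(A.round(4),B.round(4),np.degrees(np.arctan2(*(A-B)[::-1])))
```

```text
[0.2034 0.5645 0.2393] [-180.     -0.    160.19] [-0.46 -0.47  0.65] 2.15
0.73 [214.8 418.9 235.6 435.1]
[0.40652975 0.37862867 0.05      ] [array([174.6, 418.6, 240.9, 515.3]), array([ 44.6, 453.3, 130. , 551. ])]
[ 0.6661 -0.0226] [ 0.4801 -0.0136] -2.7792853245290607
[ 0.6604 -0.0924] [ 0.4745 -0.084 ] -2.6021631247318564
[ 0.6575 -0.1287] [ 0.4717 -0.1183] -3.197045190839928
[ 0.6519 -0.1985] [ 0.4662 -0.1865] -3.693664726314607
[ 0.6492 -0.232 ] [ 0.4633 -0.2231] -2.75295409409652
[ 0.6435 -0.3029] [ 0.4576 -0.2929] -3.0889027868114836
```

View pics/w1.png

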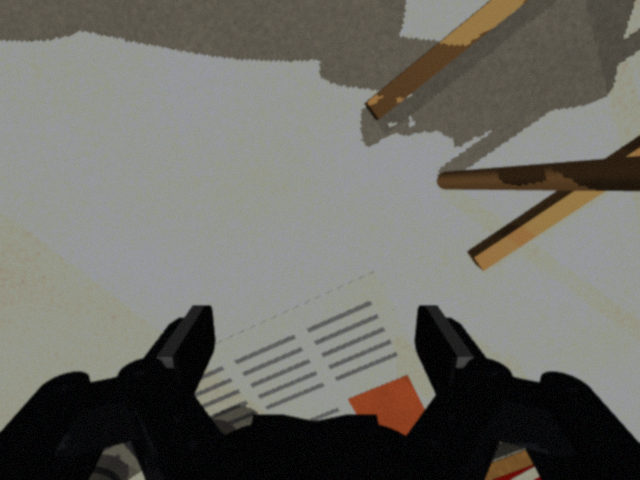

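The frame shows the gripper at its start pose with no pot in view. The move was refused because each row needs every key, so I resend it.

Request:
drive_tool(rows=[{"dx":0.043,"dy":-0.039,"dz":-0.005,"yaw":0.05,"fingers":0.0854},{"dx":0.043,"dy":-0.039,"dz":-0.005,"yaw":0.05,"fingers":0.0854},{"dx":0.043,"dy":-0.039,"dz":-0.005,"yaw":0.05,"fingers":0.0854},{"dx":0.043,"dy":-0.039,"dz":-0.005,"yaw":0.05,"fingers":0.0854},{"dx":0.043,"dy":-0.039,"dz":-0.005,"yaw":0.05,"fingers":0.0854},{"dx":0.043,"dy":-0.038,"dz":-0.005,"yaw":0.047,"fingers":0.0854},{"dx":0,"dy":0,"dz":0,"yaw":0,"fingers":0.0854},{"dx":0,"dy":0,"dz":0,"yaw":0,"fingers":0.0854}], force=30)

```text
clock: 3.25
tcp_pos: [0.4612, 0.3315, 0.2093]
tool_rot: [180.0, -0.0, 177.1]
force: [0.2, 0.6, -0.1]
gripper_width: 0.0853
grip_force: 0.0
```

Run:
```python
from m import *
o=env.observe();print(o["tcp_pos"].round(4),o["tool_rot"].round(2),o["joints"].round(1),o["force"].round(2),o["clock"])
im=env.grab_frame("wrist");cv2.imwrite("pics/w2.png",im)
for d in env.recognise("wrist","pot_a_center")[:3]:
    b=np.array(d["bbox"]);print(d["p"],b.round(1))
print([bb("wrist",cyl(x,y,0)).round(1) for x,y in [(.4608,.3314),(.463,.158)]])
```

```text
[0.4612 0.3315 0.2093] [ 1.7998e+02 -3.0000e-02  1.7713e+02] [ 30.5   3.4  92.7   0.   83.9 -56.6] [ 0.19  0.57 -0.09] 3.25
0.55 [278.4 182.  354.4 269.5]
[array([277.5, 182.5, 350.5, 270.2]), array([ 57.6, 193.2, 173.9, 282.3])]
```

View pics/w2.png

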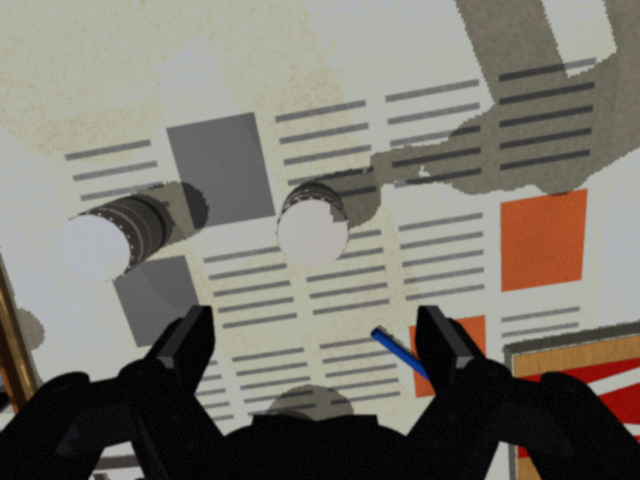

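The pot shows at wrist box (278–350, 182–269), matching the prediction. I descend and grip it.

Request:
drive_tool(rows=[{"dx":0,"dy":0,"dz":-0.045,"yaw":0,"fingers":0.0854},{"dx":0,"dy":0,"dz":-0.045,"yaw":0,"fingers":0.0854},{"dx":0,"dy":0,"dz":-0.045,"yaw":0,"fingers":0.0854},{"dx":0,"dy":0,"dz":-0.025,"yaw":0,"fingers":0.0854},{"dx":0,"dy":0,"dz":-0.015,"yaw":0,"fingers":0.0854},{"dx":0,"dy":0,"dz":0,"yaw":0,"fingers":0.0854},{"dx":0,"dy":0,"dz":0,"yaw":0,"fingers":0.068},{"dx":0,"dy":0,"dz":0,"yaw":0,"fingers":0.062},{"dx":0,"dy":0,"dz":0,"yaw":0,"fingers":0.05},{"dx":0,"dy":0,"dz":0,"yaw":0,"fingers":0.05},{"dx":0,"dy":0,"dz":0,"yaw":0,"fingers":0.05}], force=40)

```text
clock: 4.72
tcp_pos: [0.4624, 0.3321, 0.0359]
tool_rot: [179.9, 0.1, 177.2]
force: [-1.8, -0.8, 6.4]
gripper_width: 0.0594
grip_force: 43.2
```

Request:
drive_tool(rows=[{"dx":0,"dy":0,"dz":0.012,"yaw":0,"fingers":0.05},{"dx":0,"dy":0,"dz":0.02,"yaw":0,"fingers":0.05},{"dx":0,"dy":0,"dz":0.018,"yaw":0,"fingers":0.05},{"dx":0,"dy":0,"dz":0,"yaw":0,"fingers":0.05},{"dx":0,"dy":0,"dz":0,"yaw":0,"fingers":0.05},{"dx":0,"dy":0,"dz":0,"yaw":0,"fingers":0.05},{"dx":0,"dy":0,"dz":0,"yaw":0,"fingers":0.05}], force=40)

```text
clock: 5.6
tcp_pos: [0.4608, 0.3312, 0.0835]
tool_rot: [-180.0, -0.1, 177.2]
force: [0.4, 0.3, -4.8]
gripper_width: 0.0592
grip_force: 44.4
```

```bash
cat > f.py <<'E'
from h import *
F=[]
for i in range(8):
    env.grab_frame("scene");o=env.observe();F.append(o["force"])
print(np.mean(F,0).round(2),np.std(F,0).round(2),o["tcp_pos"].round(4),o["tool_rot"].round(2),o["wrist_torque"].round(3),o["clock"],o["gripper_width"].round(4))
E
python3 f.py
```

```text
Traceback (most recent call last):
  File "f.py", line 5, in <module>
    print(np.mean(F,0).round(2),np.std(F,0).round(2),o["tcp_pos"].round(4),o["tool_rot"].round(2),o["wrist_torque"].round(3),o["clock"],o["gripper_width"].round(4))
                                                                                                                                        ^^^^^^^^^^^^^^^^^^^^^^^^
AttributeError: 'float' object has no attribute 'round'
```

```bash
sed -i 's/,o\["gripper_width"\].round(4)//' f.py; python3 f.py
```

```text
[-0.    0.17 -4.55] [0.44 0.39 0.25] [0.4614 0.3315 0.0843] [180.    0.  177.2] [0.037 0.023 0.016] 6.4
```

The first pot reads 4.55 N, about 464 g, so it goes in the green lane. I carry it there.

Request:
drive_tool(rows=[{"dx":0,"dy":0,"dz":0.04,"yaw":0,"fingers":0.05},{"dx":0,"dy":-0.01,"dz":0.046,"yaw":0,"fingers":0.05},{"dx":0.003,"dy":-0.03,"dz":0,"yaw":0,"fingers":0.05},{"dx":0.004,"dy":-0.054,"dz":0,"yaw":0,"fingers":0.05},{"dx":0.004,"dy":-0.056,"dz":0,"yaw":0,"fingers":0.05},{"dx":0.004,"dy":-0.056,"dz":0,"yaw":0,"fingers":0.05},{"dx":0.004,"dy":-0.056,"dz":0,"yaw":0,"fingers":0.05},{"dx":0.004,"dy":-0.056,"dz":0,"yaw":0,"fingers":0.05},{"dx":0.004,"dy":-0.056,"dz":0,"yaw":0,"fingers":0.05},{"dx":0.0016,"dy":-0.056,"dz":0,"yaw":0,"fingers":0.05},{"dx":0,"dy":-0.0555,"dz":-0.02,"yaw":0,"fingers":0.05},{"dx":0,"dy":0,"dz":-0.03,"yaw":0,"fingers":0.05}])

```text
clock: 7.9
tcp_pos: [0.4908, -0.1586, 0.1213]
tool_rot: [-179.9, 0.2, 176.9]
force: [-0.3, 1.5, -5.0]
gripper_width: 0.0593
grip_force: 45.9
```

Request:
drive_tool(rows=[{"dx":0,"dy":0,"dz":-0.03,"yaw":0,"fingers":0.05},{"dx":0,"dy":0,"dz":-0.015,"yaw":0,"fingers":0.05},{"dx":0,"dy":0,"dz":0,"yaw":0,"fingers":0.05},{"dx":0,"dy":0,"dz":0,"yaw":0,"fingers":0.05}])

```text
clock: 8.4
tcp_pos: [0.491, -0.1542, 0.0767]
tool_rot: [-180.0, 0.1, 177.2]
force: [1.2, 0.1, -4.8]
gripper_width: 0.0587
grip_force: 45.8
```

Run:
```python
from m import *
o=env.observe();print(o["tcp_pos"].round(4),o["tool_rot"].round(2),o["joints"].round(1),o["force"].round(2),o["clock"])
im=env.grab_frame("top")
cv2.imwrite("pics/t3.png",np.hstack([cv2.resize(im[200:320,315:455],None,fx=3,fy=3,interpolation=cv2.INTER_CUBIC),cv2.resize(env.grab_frame("scene")[130:280,200:380],None,fx=2,fy=2.4,interpolation=cv2.INTER_CUBIC)]))
```

```text
[ 0.491  -0.1542  0.0767] [-1.7996e+02  1.1000e-01  1.7723e+02] [ -23.1    2.4  108.3   -0.    69.2 -110.4] [ 1.2   0.14 -4.84] 8.4
```

View pics/t3.png

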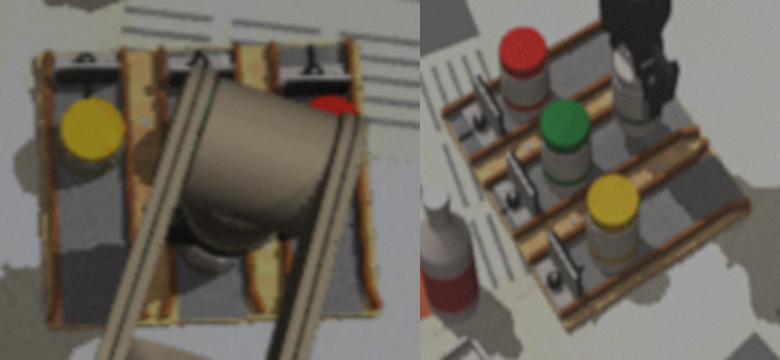

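The pot is over the green lane, in line behind the green pot and clear of the strips. I lower it slowly.

Request:
drive_tool(rows=[{"dx":0,"dy":0,"dz":-0.012,"yaw":0,"fingers":0.05},{"dx":0,"dy":0,"dz":-0.008,"yaw":0,"fingers":0.05},{"dx":0,"dy":0,"dz":-0.004,"yaw":0,"fingers":0.05},{"dx":0,"dy":0,"dz":-0.002,"yaw":0,"fingers":0.05},{"dx":0,"dy":0,"dz":-0.001,"yaw":0,"fingers":0.05},{"dx":0,"dy":0,"dz":0,"yaw":0,"fingers":0.05}])

```text
clock: 9.25
tcp_pos: [0.4901, -0.1541, 0.0484]
tool_rot: [-180.0, 0.0, 177.2]
force: [0.4, -0.0, -4.3]
gripper_width: 0.059
grip_force: 46.0
```

Request:
drive_tool(rows=[{"dx":0,"dy":0,"dz":-0.001,"yaw":0,"fingers":0.05},{"dx":0,"dy":0,"dz":-0.0005,"yaw":0,"fingers":0.05},{"dx":0,"dy":0,"dz":0,"yaw":0,"fingers":0.05}])

```text
clock: 9.62
tcp_pos: [0.49, -0.154, 0.0468]
tool_rot: [-180.0, 0.0, 177.2]
force: [-0.8, -0.3, -4.2]
gripper_width: 0.0591
grip_force: 46.0
```

Request:
drive_tool(rows=[{"dx":0,"dy":0,"dz":-0.0005,"yaw":0,"fingers":0.05},{"dx":0,"dy":0,"dz":-0.0005,"yaw":0,"fingers":0.05},{"dx":0,"dy":0,"dz":0,"yaw":0,"fingers":0.05}])

```text
clock: 10.0
tcp_pos: [0.4901, -0.1541, 0.046]
tool_rot: [-180.0, 0.0, 177.2]
force: [-0.8, -0.2, -2.0]
gripper_width: 0.0589
grip_force: 46.1
```

Request:
drive_tool(rows=[{"dx":0,"dy":0,"dz":-0.0004,"yaw":0,"fingers":0.05},{"dx":0.008,"dy":-0.0004,"dz":0,"yaw":0,"fingers":0.05},{"dx":0.01,"dy":-0.0005,"dz":0,"yaw":0,"fingers":0.05},{"dx":0.01,"dy":-0.0005,"dz":0,"yaw":0,"fingers":0.05},{"dx":0.006,"dy":-0.0003,"dz":0,"yaw":0,"fingers":0.05},{"dx":0.003,"dy":-0.0002,"dz":0,"yaw":0,"fingers":0.05},{"dx":0.003,"dy":-0.0002,"dz":0,"yaw":0,"fingers":0.05},{"dx":0.002,"dy":-0.0001,"dz":0,"yaw":0,"fingers":0.05}])

```text
clock: 11.0
tcp_pos: [0.5327, -0.1564, 0.046]
tool_rot: [-180.0, 0.0, 177.2]
force: [-4.1, -0.6, 9.2]
gripper_width: 0.0589
grip_force: 47.0
```

Request:
drive_tool(rows=[{"dx":0,"dy":0,"dz":0.0005,"yaw":0,"fingers":0.05},{"dx":0.001,"dy":0,"dz":0,"yaw":0,"fingers":0.05},{"dx":0.002,"dy":-0.0001,"dz":0,"yaw":0,"fingers":0.05},{"dx":0.002,"dy":-0.0001,"dz":0,"yaw":0,"fingers":0.05}])

```text
clock: 11.5
tcp_pos: [0.5368, -0.1564, 0.046]
tool_rot: [180.0, -0.0, 177.2]
force: [-3.6, 0.3, 5.7]
gripper_width: 0.0588
grip_force: 46.8
```

Request:
drive_tool(rows=[{"dx":0,"dy":0,"dz":0.0004,"yaw":0,"fingers":0.05},{"dx":0.002,"dy":-0.0001,"dz":0,"yaw":0,"fingers":0.05},{"dx":0.003,"dy":-0.0002,"dz":0,"yaw":0,"fingers":0.05},{"dx":0.003,"dy":-0.0002,"dz":0,"yaw":0,"fingers":0.05}])

```text
clock: 12.0
tcp_pos: [0.5449, -0.1568, 0.046]
tool_rot: [180.0, -0.0, 177.2]
force: [-2.1, 0.4, 0.5]
gripper_width: 0.059
grip_force: 46.6
```

Request:
drive_tool(rows=[{"dx":0.002,"dy":-0.0001,"dz":0,"yaw":0,"fingers":0.05},{"dx":0.002,"dy":-0.0001,"dz":0,"yaw":0,"fingers":0.05},{"dx":0.002,"dy":-0.0001,"dz":0,"yaw":0,"fingers":0.05}])

```text
clock: 12.38
tcp_pos: [0.5509, -0.1571, 0.046]
tool_rot: [180.0, -0.0, 177.2]
force: [-1.9, 0.4, -1.2]
gripper_width: 0.0586
grip_force: 46.5
```

Run:
```python
from h import *
o=env.observe();print(o["force"].round(2),o["tcp_pos"].round(4))
im=env.grab_frame("scene");cv2.imwrite("pics/s4.png",cv2.resize(im[130:270,200:380],None,fx=4,fy=4,interpolation=cv2.INTER_CUBIC))
```

```text
[-1.94  0.44 -1.16] [ 0.5509 -0.1571  0.046 ]
```

View pics/s4.png

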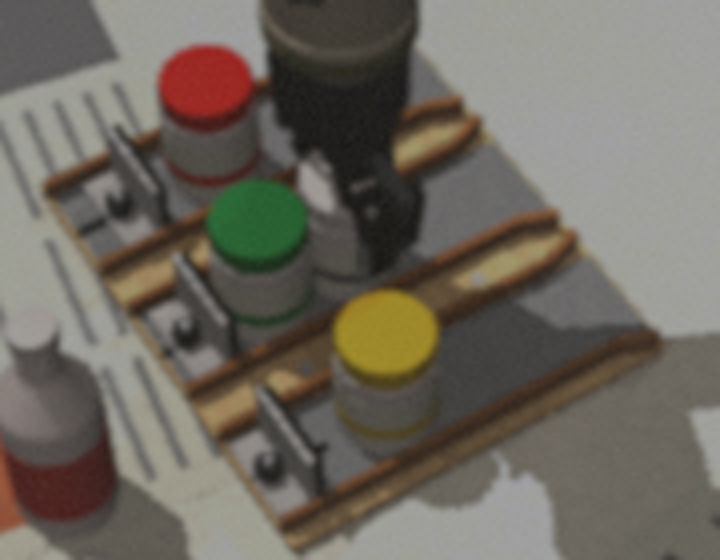

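The held pot touches the green one, which is now a few mm short of the stop plate (green body edge x≈212–235, stop face x≈180–235). I keep pushing in small steps.

Request:
drive_tool(rows=[{"dx":0.001,"dy":-0.0001,"dz":0,"yaw":0,"fingers":0.05},{"dx":0.001,"dy":-0.0001,"dz":0,"yaw":0,"fingers":0.05},{"dx":0.001,"dy":0,"dz":0,"yaw":0,"fingers":0.05}])

```text
clock: 12.8
tcp_pos: [0.5538, -0.1574, 0.0461]
tool_rot: [180.0, -0.0, 177.2]
force: [-1.1, 0.4, -3.3]
gripper_width: 0.0595
grip_force: 46.2
```

Request:
drive_tool(rows=[{"dx":0.001,"dy":-0.0001,"dz":0,"yaw":0,"fingers":0.05},{"dx":0.001,"dy":0,"dz":0,"yaw":0,"fingers":0.05}])

```text
clock: 13.05
tcp_pos: [0.5549, -0.1574, 0.046]
tool_rot: [180.0, -0.1, 177.2]
force: [-9.9, -0.4, 1.9]
gripper_width: 0.0584
grip_force: 46.3
```

Request:
drive_tool(rows=[{"dx":0.001,"dy":-0.0001,"dz":0,"yaw":0,"fingers":0.05},{"dx":0.001,"dy":0,"dz":0,"yaw":0,"fingers":0.05}])

```text
clock: 13.3
tcp_pos: [0.5558, -0.1575, 0.0461]
tool_rot: [180.0, -0.3, 177.2]
force: [-15.3, 0.9, 7.7]
gripper_width: 0.0589
grip_force: 46.8
```

Request:
drive_tool(rows=[{"dx":-0.0007,"dy":0,"dz":0.0002,"yaw":0,"fingers":0.05},{"dx":0,"dy":0,"dz":0,"yaw":0,"fingers":0.05},{"dx":0,"dy":0,"dz":0,"yaw":0,"fingers":0.05}])

```text
clock: 13.68
tcp_pos: [0.5556, -0.1575, 0.0461]
tool_rot: [180.0, -0.2, 177.2]
force: [-10.1, 0.0, 2.7]
gripper_width: 0.0586
grip_force: 46.7
```

Request:
drive_tool(rows=[{"dx":0,"dy":0,"dz":0,"yaw":0,"fingers":0.05},{"dx":0,"dy":0,"dz":0,"yaw":0,"fingers":0.05}])

```text
clock: 13.92
tcp_pos: [0.5556, -0.1575, 0.0461]
tool_rot: [180.0, -0.2, 177.2]
force: [-10.7, 0.4, 3.4]
gripper_width: 0.0591
grip_force: 46.7
```

Steady at about 10.5 N. I release and rise.

Request:
drive_tool(rows=[{"dx":0,"dy":0,"dz":0,"yaw":0,"fingers":0.064},{"dx":0,"dy":0,"dz":0,"yaw":0,"fingers":0.07},{"dx":0,"dy":0,"dz":0,"yaw":0,"fingers":0.083},{"dx":0,"dy":0,"dz":0,"yaw":0,"fingers":0.083},{"dx":0,"dy":0,"dz":0,"yaw":0,"fingers":0.083},{"dx":0,"dy":0,"dz":0.01,"yaw":0,"fingers":0.083},{"dx":0,"dy":0,"dz":0.025,"yaw":0,"fingers":0.083},{"dx":0,"dy":0,"dz":0.05,"yaw":0,"fingers":0.083},{"dx":0,"dy":0,"dz":0.05,"yaw":0,"fingers":0.083},{"dx":-0.01,"dy":0.01,"dz":0.03,"yaw":0,"fingers":0.083},{"dx":-0.01,"dy":0.05,"dz":0,"yaw":0,"fingers":0.083},{"dx":-0.01,"dy":0.055,"dz":0,"yaw":0,"fingers":0.083}])

```text
clock: 15.42
tcp_pos: [0.5274, -0.042, 0.2132]
tool_rot: [-180.0, 0.1, 177.1]
force: [0.5, 0.1, -0.6]
gripper_width: 0.0834
grip_force: 0.0
```

Request:
drive_tool(rows=[{"dx":-0.016,"dy":0.05,"dz":0,"yaw":0,"fingers":0.0854},{"dx":-0.016,"dy":0.05,"dz":0,"yaw":0,"fingers":0.0854},{"dx":-0.016,"dy":0.05,"dz":0,"yaw":0,"fingers":0.0854},{"dx":-0.015,"dy":0.048,"dz":0,"yaw":0,"fingers":0.0854},{"dx":0,"dy":0,"dz":0,"yaw":0,"fingers":0.0854},{"dx":0,"dy":0,"dz":0,"yaw":0,"fingers":0.0854}])

```text
clock: 16.18
tcp_pos: [0.4644, 0.1552, 0.2121]
tool_rot: [-180.0, 0.1, 177.3]
force: [-0.5, -0.2, 0.1]
gripper_width: 0.0855
grip_force: 0.0
```

Run:
```python
from m import *
F=[]
for i in range(3): env.grab_frame("scene");F.append(env.observe()["force"])
o=env.observe();print(o["tcp_pos"].round(4),np.mean(F,0).round(2),o["clock"])
w=env.grab_frame("wrist")
for d in env.recognise("wrist","pot_a_center")[:3]: print(d["p"],np.round(d["bbox"],1))
print(bb("wrist",cyl(.463,.158,0)).round(1),[bb("wrist",cyl(*p,0)).round(1) for p in [(.468,.158),(.463,.163)]])
s=env.grab_frame("scene")[130:270,200:380]
cv2.imwrite("pics/s5.png",np.hstack([cv2.resize(s,None,fx=2.6,fy=3.0,interpolation=cv2.INTER_CUBIC),cv2.resize(w[80:400,0:340],(320,420))]))
```

```text
[0.4647 0.1543 0.2117] [0.3  0.37 0.12] 16.325
0.72 [  1.4 280.1  55.4 361.5]
0.42 [  2.8 332.8  65.7 429.4]
[283.5 180.1 356.2 266.9] [array([284. , 185.1, 356.3, 272.6]), array([289.5, 179.8, 362.6, 266.6])]
```

View pics/s5.png

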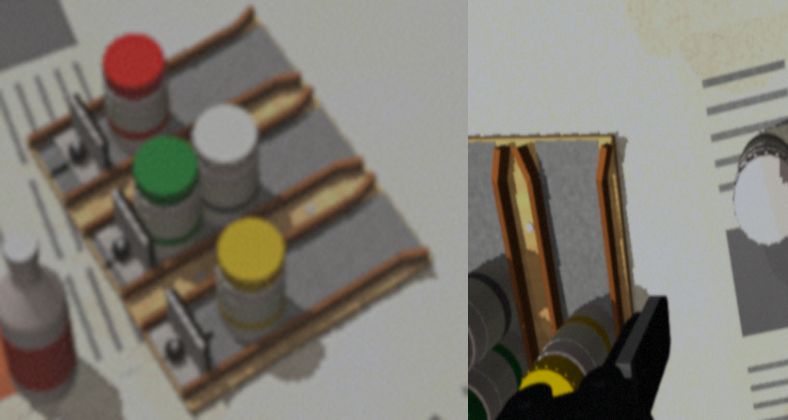

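White and green are touching and green is against the stop. The second pot's left lid edge at x≈284 and bottom at y≈267 in the wrist view match the prediction. I grasp it.

Request:
drive_tool(rows=[{"dx":-0.0015,"dy":0.0035,"dz":-0.045,"yaw":0,"fingers":0.0854},{"dx":0,"dy":0,"dz":-0.045,"yaw":0,"fingers":0.0854},{"dx":0,"dy":0,"dz":-0.045,"yaw":0,"fingers":0.0854},{"dx":0,"dy":0,"dz":-0.027,"yaw":0,"fingers":0.0854},{"dx":0,"dy":0,"dz":-0.014,"yaw":0,"fingers":0.0854},{"dx":0,"dy":0,"dz":0,"yaw":0,"fingers":0.0854},{"dx":0,"dy":0,"dz":0,"yaw":0,"fingers":0.068},{"dx":0,"dy":0,"dz":0,"yaw":0,"fingers":0.062},{"dx":0,"dy":0,"dz":0,"yaw":0,"fingers":0.05},{"dx":0,"dy":0,"dz":0,"yaw":0,"fingers":0.05},{"dx":0,"dy":0,"dz":0,"yaw":0,"fingers":0.05}], force=40)

```text
clock: 17.85
tcp_pos: [0.464, 0.1591, 0.037]
tool_rot: [180.0, 0.1, 177.2]
force: [-1.1, -1.3, 7.5]
gripper_width: 0.0588
grip_force: 42.4
```

Request:
drive_tool(rows=[{"dx":0,"dy":0,"dz":0.012,"yaw":0,"fingers":0.05},{"dx":0,"dy":0,"dz":0.02,"yaw":0,"fingers":0.05},{"dx":0,"dy":0,"dz":0.018,"yaw":0,"fingers":0.05},{"dx":0,"dy":0,"dz":0,"yaw":0,"fingers":0.05},{"dx":0,"dy":0,"dz":0,"yaw":0,"fingers":0.05},{"dx":0,"dy":0,"dz":0,"yaw":0,"fingers":0.05},{"dx":0,"dy":0,"dz":0,"yaw":0,"fingers":0.05}])

```text
clock: 18.73
tcp_pos: [0.4622, 0.1588, 0.0847]
tool_rot: [-180.0, -0.1, 177.2]
force: [0.0, 0.7, -3.5]
gripper_width: 0.0588
grip_force: 44.6
```

```bash
python3 f.py
```

```text
[ 0.04  0.24 -4.67] [0.55 0.64 0.43] [0.4628 0.1589 0.0855] [-180.     0.   177.2] [-0.001 -0.01  -0.075] 19.125
```

The second pot reads about 4.67 N, about 475 g, so it also goes in the green lane, in front of the first.

Request:
drive_tool(rows=[{"dx":0,"dy":-0.01,"dz":0.035,"yaw":0,"fingers":0.05},{"dx":0.001,"dy":-0.03,"dz":0.03,"yaw":0,"fingers":0.05},{"dx":0.001,"dy":-0.05,"dz":0,"yaw":0,"fingers":0.05},{"dx":0.001,"dy":-0.055,"dz":0,"yaw":0,"fingers":0.05},{"dx":0.001,"dy":-0.055,"dz":0,"yaw":0,"fingers":0.05},{"dx":0.001,"dy":-0.055,"dz":0,"yaw":0,"fingers":0.05},{"dx":0.001,"dy":-0.04,"dz":0,"yaw":0,"fingers":0.05},{"dx":0.001,"dy":-0.017,"dz":-0.02,"yaw":0,"fingers":0.05},{"dx":0,"dy":0,"dz":-0.03,"yaw":0,"fingers":0.05},{"dx":0,"dy":0,"dz":-0.022,"yaw":0,"fingers":0.05},{"dx":0,"dy":0,"dz":0,"yaw":0,"fingers":0.05},{"dx":0,"dy":0,"dz":0,"yaw":0,"fingers":0.05}])

```text
clock: 20.62
tcp_pos: [0.4703, -0.1533, 0.0795]
tool_rot: [-180.0, 0.1, 177.2]
force: [0.6, -0.3, -4.2]
gripper_width: 0.0592
grip_force: 45.6
```

```bash
python3 f.py
python3 - <<'E'
from h import *
s=env.grab_frame("scene")[130:270,200:380]
cv2.imwrite("pics/s6.png",cv2.resize(s,None,fx=3,fy=3,interpolation=cv2.INTER_CUBIC))
E
```

```text
[-0.3   0.14 -4.17] [0.51 0.32 0.28] [ 0.47   -0.1532  0.0789] [-1.7998e+02  4.0000e-02  1.7721e+02] [-0.081  0.019 -0.048] 21.025
```

View pics/s6.png

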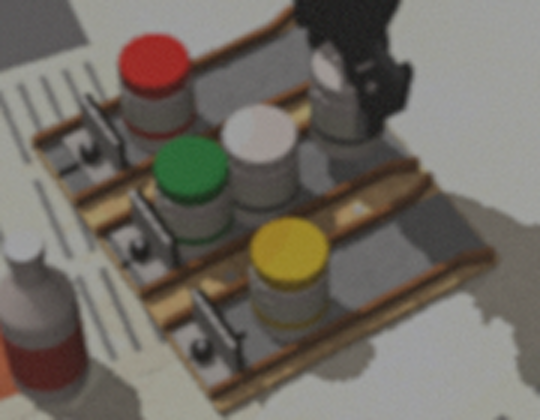

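It averages about 4.4 N over both readings (450 g), still green. The pot is above the lane mouth with clear floor behind it, so I lower it.

Request:
drive_tool(rows=[{"dx":0,"dy":0,"dz":-0.014,"yaw":0,"fingers":0.05},{"dx":0,"dy":0,"dz":-0.009,"yaw":0,"fingers":0.05},{"dx":0,"dy":0,"dz":-0.004,"yaw":0,"fingers":0.05},{"dx":0,"dy":0,"dz":-0.002,"yaw":0,"fingers":0.05},{"dx":0,"dy":0,"dz":-0.001,"yaw":0,"fingers":0.05},{"dx":0,"dy":0,"dz":0,"yaw":0,"fingers":0.05}])

```text
clock: 21.82
tcp_pos: [0.4699, -0.1531, 0.0487]
tool_rot: [180.0, 0.0, 177.2]
force: [0.1, -0.7, -5.1]
gripper_width: 0.0591
grip_force: 45.7
```

Request:
drive_tool(rows=[{"dx":0,"dy":0,"dz":-0.0005,"yaw":0,"fingers":0.05},{"dx":0,"dy":0,"dz":-0.0005,"yaw":0,"fingers":0.05},{"dx":0,"dy":0,"dz":0,"yaw":0,"fingers":0.05}])

```text
clock: 22.2
tcp_pos: [0.4697, -0.1531, 0.0475]
tool_rot: [180.0, -0.0, 177.2]
force: [1.0, 0.8, -4.6]
gripper_width: 0.059
grip_force: 45.7
```

Request:
drive_tool(rows=[{"dx":0,"dy":0,"dz":-0.0005,"yaw":0,"fingers":0.05},{"dx":0,"dy":0,"dz":0,"yaw":0,"fingers":0.05},{"dx":0,"dy":0,"dz":0,"yaw":0,"fingers":0.05}])

```text
clock: 22.58
tcp_pos: [0.4699, -0.1532, 0.0471]
tool_rot: [-180.0, 0.0, 177.2]
force: [0.4, 0.4, -2.6]
gripper_width: 0.0592
grip_force: 46.0
```

Request:
drive_tool(rows=[{"dx":0,"dy":0,"dz":-0.0003,"yaw":0,"fingers":0.05},{"dx":0,"dy":0,"dz":0,"yaw":0,"fingers":0.05}])

```text
clock: 22.82
tcp_pos: [0.4701, -0.1532, 0.0471]
tool_rot: [-180.0, 0.0, 177.2]
force: [-1.4, 0.3, 0.8]
gripper_width: 0.0591
grip_force: 46.1
```

Request:
drive_tool(rows=[{"dx":0.005,"dy":-0.0003,"dz":0.0003,"yaw":0,"fingers":0.05},{"dx":0.006,"dy":-0.0003,"dz":0,"yaw":0,"fingers":0.05},{"dx":0.005,"dy":-0.0003,"dz":0,"yaw":0,"fingers":0.05},{"dx":0.003,"dy":-0.0001,"dz":0,"yaw":0,"fingers":0.05}])

```text
clock: 23.32
tcp_pos: [0.4893, -0.1542, 0.0471]
tool_rot: [-180.0, 0.0, 177.2]
force: [-0.7, -0.1, 1.7]
gripper_width: 0.0592
grip_force: 46.2
```

Request:
drive_tool(rows=[{"dx":0.002,"dy":-0.0001,"dz":0,"yaw":0,"fingers":0.05},{"dx":0.001,"dy":-0.0001,"dz":0,"yaw":0,"fingers":0.05}])

```text
clock: 23.58
tcp_pos: [0.4915, -0.1543, 0.0471]
tool_rot: [180.0, -0.0, 177.2]
force: [-4.4, 0.3, 4.6]
gripper_width: 0.0591
grip_force: 46.4
```

Request:
drive_tool(rows=[{"dx":0.001,"dy":0,"dz":0.0002,"yaw":0,"fingers":0.05},{"dx":0,"dy":0,"dz":0,"yaw":0,"fingers":0.05}])

```text
clock: 23.82
tcp_pos: [0.4925, -0.1543, 0.0471]
tool_rot: [180.0, -0.0, 177.2]
force: [-4.3, 0.3, 2.8]
gripper_width: 0.059
grip_force: 46.4
```

Request:
drive_tool(rows=[{"dx":0.001,"dy":-0.0001,"dz":0,"yaw":0,"fingers":0.05},{"dx":0,"dy":0,"dz":0,"yaw":0,"fingers":0.05}])

```text
clock: 24.08
tcp_pos: [0.4931, -0.1543, 0.0471]
tool_rot: [180.0, -0.1, 177.2]
force: [-6.6, 1.9, 5.6]
gripper_width: 0.0587
grip_force: 46.6
```

Request:
drive_tool(rows=[{"dx":0.0008,"dy":0,"dz":0.0002,"yaw":0,"fingers":0.05},{"dx":0,"dy":0,"dz":0,"yaw":0,"fingers":0.05}])

```text
clock: 24.32
tcp_pos: [0.4933, -0.1543, 0.0471]
tool_rot: [180.0, -0.2, 177.2]
force: [-9.4, 0.8, 7.7]
gripper_width: 0.0592
grip_force: 46.7
```

Request:
drive_tool(rows=[{"dx":0.0006,"dy":0,"dz":0.0002,"yaw":0,"fingers":0.05},{"dx":0,"dy":0,"dz":0,"yaw":0,"fingers":0.05}])

```text
clock: 24.58
tcp_pos: [0.4935, -0.1543, 0.0471]
tool_rot: [180.0, -0.2, 177.2]
force: [-11.6, -0.3, 6.6]
gripper_width: 0.0587
grip_force: 46.7
```

Request:
drive_tool(rows=[{"dx":0.0008,"dy":0,"dz":0.0003,"yaw":0,"fingers":0.05},{"dx":0,"dy":0,"dz":0,"yaw":0,"fingers":0.05}])

```text
clock: 24.82
tcp_pos: [0.4937, -0.1542, 0.0471]
tool_rot: [180.0, -0.3, 177.2]
force: [-12.3, -0.5, 7.6]
gripper_width: 0.0589
grip_force: 46.8
```

Request:
drive_tool(rows=[{"dx":0,"dy":0,"dz":0,"yaw":0,"fingers":0.05},{"dx":0,"dy":0,"dz":0,"yaw":0,"fingers":0.05}])

```text
clock: 25.08
tcp_pos: [0.4937, -0.1542, 0.0471]
tool_rot: [180.0, -0.3, 177.2]
force: [-12.6, 0.2, 7.2]
gripper_width: 0.0591
grip_force: 46.8
```

Run:
```python
from m import *
s=env.grab_frame("scene");r=env.regions_of("scene","stock_full_center")
for d in r[:2]: print(d["p"],np.round(d["bbox"],1))
cv2.imwrite("pics/s7.png",cv2.resize(s[150:250,220:340],None,fx=5,fy=5,interpolation=cv2.INTER_CUBIC))
```

```text
0.76 [249.4 176.6 274.9 216.6]
0.73 [241.6 144.5 262.9 185. ]
```

View pics/s7.png

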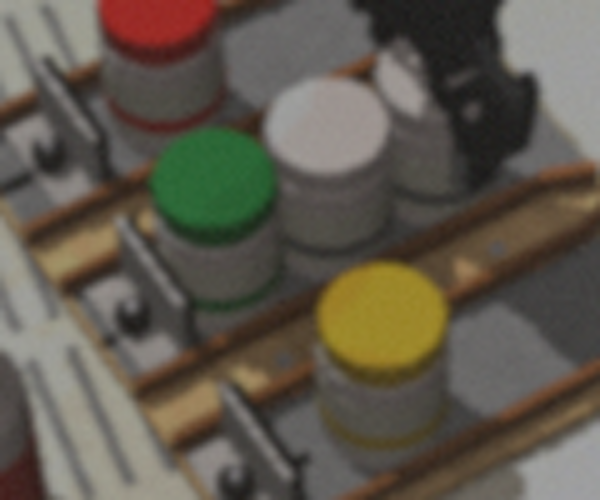

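Request:
drive_tool(rows=[{"dx":0.0006,"dy":0,"dz":0.0004,"yaw":0,"fingers":0.05},{"dx":0,"dy":0,"dz":0,"yaw":0,"fingers":0.05},{"dx":0,"dy":0,"dz":0,"yaw":0,"fingers":0.05}])

```text
clock: 25.55
tcp_pos: [0.4939, -0.1541, 0.0471]
tool_rot: [180.0, -0.3, 177.2]
force: [-14.4, 0.1, 6.3]
gripper_width: 0.0593
grip_force: 46.7
```

Request:
drive_tool(rows=[{"dx":0,"dy":0,"dz":0,"yaw":0,"fingers":0.05},{"dx":0,"dy":0,"dz":0,"yaw":0,"fingers":0.05}])

```text
clock: 25.8
tcp_pos: [0.4939, -0.1541, 0.0471]
tool_rot: [180.0, -0.3, 177.2]
force: [-13.1, -0.0, 4.8]
gripper_width: 0.0588
grip_force: 46.7
```

Steady at about 13.5 N at the wrist, roughly 9–10 N at the stop after floor friction. I release.

Request:
drive_tool(rows=[{"dx":0,"dy":0,"dz":0,"yaw":0,"fingers":0.064},{"dx":0,"dy":0,"dz":0,"yaw":0,"fingers":0.07},{"dx":0,"dy":0,"dz":0,"yaw":0,"fingers":0.083},{"dx":0,"dy":0,"dz":0,"yaw":0,"fingers":0.083},{"dx":0,"dy":0,"dz":0,"yaw":0,"fingers":0.083},{"dx":0,"dy":0,"dz":0.01,"yaw":0,"fingers":0.083},{"dx":0,"dy":0,"dz":0.025,"yaw":0,"fingers":0.083},{"dx":0,"dy":0,"dz":0.05,"yaw":0,"fingers":0.083},{"dx":0,"dy":0,"dz":0.05,"yaw":0,"fingers":0.083},{"dx":-0.01,"dy":0.03,"dz":0.03,"yaw":0,"fingers":0.083},{"dx":-0.01,"dy":0.05,"dz":0,"yaw":0,"fingers":0.083},{"dx":-0.01,"dy":0.055,"dz":0,"yaw":0,"fingers":0.083}])

```text
clock: 27.3
tcp_pos: [0.4667, -0.0186, 0.2149]
tool_rot: [-180.0, 0.2, 177.1]
force: [1.7, -0.4, -0.5]
gripper_width: 0.0827
grip_force: 0.0
```

Request:
drive_tool(rows=[{"dx":0,"dy":0.055,"dz":0,"yaw":0,"fingers":0.083},{"dx":0,"dy":0.055,"dz":0,"yaw":0,"fingers":0.083},{"dx":0,"dy":0.055,"dz":0,"yaw":0,"fingers":0.083},{"dx":0,"dy":0.03,"dz":0,"yaw":0,"fingers":0.083},{"dx":0,"dy":0,"dz":0,"yaw":0,"fingers":0.083}])

```text
clock: 27.92
tcp_pos: [0.4663, 0.1775, 0.214]
tool_rot: [180.0, 0.0, 177.4]
force: [0.1, -0.6, -0.9]
gripper_width: 0.083
grip_force: 0.0
```

Run:
```python
from h import *
s=env.grab_frame("scene");t=env.grab_frame("top")
cv2.imwrite("pics/s8.png",np.hstack([cv2.resize(s[140:260,210:350],None,fx=3,fy=3,interpolation=cv2.INTER_CUBIC),cv2.resize(t[200:320,315:441],None,fx=3,fy=3,interpolation=cv2.INTER_CUBIC)]))
print(env.observe()["clock"])
```

```text
28.025
```

View pics/s8.png

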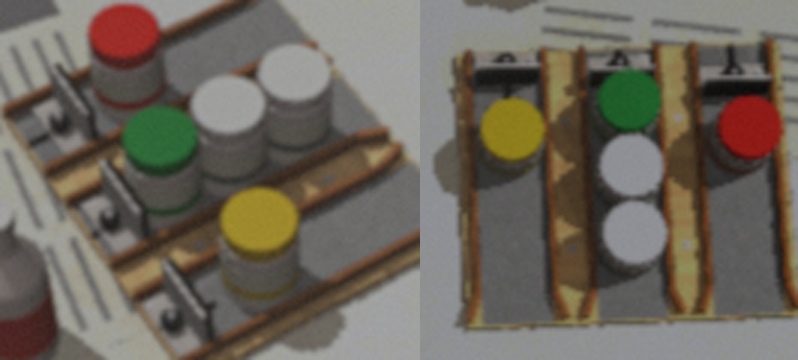

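The row stands upright at the stop. The spacing between the two white lids looks slightly wider, so I measure the gaps.

Run:
```python
from h import *
from scipy import ndimage as nd
for c,(x0,y0,x1,y1) in [("top",(368,215,405,300)),("scene",(245,145,325,215))]:
    im=np.mean([env.grab_frame(c).astype(float) for _ in range(4)],0)[y0:y1,x0:x1].astype(np.float32)
    im=cv2.resize(im,None,fx=4,fy=4,interpolation=cv2.INTER_CUBIC).clip(0,255).astype(np.uint8)
    h=cv2.cvtColor(im,cv2.COLOR_BGR2HSV)
    th=cv2.threshold(np.ascontiguousarray(im.min(2)),0,255,cv2.THRESH_OTSU)[0]
    for n,m in [("green",(h[...,1]>110)&(h[...,0]>40)&(h[...,0]<90)),("white",im.min(2)>np.percentile(im.min(2),99)*.83)]:
        l,k=nd.label(nd.binary_opening(m,iterations=4))
        for i in range(1,k+1):
            v,u=np.where(l==i)
            if len(v)<1500: continue
            cs,_=cv2.findContours((l==i).astype(np.uint8),cv2.RETR_EXTERNAL,cv2.CHAIN_APPROX_NONE)
            e=cv2.fitEllipse(cs[0])
            print(c,n,len(v),np.round(e[1],1),"ell",ray(c,x0-.375+e[0][0]/4,y0-.375+e[0][1]/4,.094)[:2].round(4),"cen",ray(c,x0-.375+u.mean()/4,y0-.375+v.mean()/4,.094)[:2].round(4))
```

```text
top green 5464 [81.1 84.1] ell [ 0.6074 -0.1598] cen [ 0.6074 -0.1598]
top white 5059 [77.7 81.1] ell [ 0.5483 -0.1562] cen [ 0.5483 -0.1562]
top white 5197 [79.4 81.6] ell [ 0.4885 -0.1531] cen [ 0.4884 -0.1531]
scene green 6115 [79.6 96. ] ell [ 0.6146 -0.1577] cen [ 0.6146 -0.1577]
scene white 2798 [50.6 89.2] ell [ 0.4509 -0.1687] cen [ 0.4511 -0.1686]
scene white 5363 [72.  92.9] ell [ 0.4939 -0.1525] cen [ 0.4939 -0.1525]
scene white 5494 [73.2 93.6] ell [ 0.554  -0.1556] cen [ 0.5539 -0.1556]
```

Both cameras put the centre spacings at 59–61 mm, so the pots are touching. I hand the job in.

```bash
python3 -c "
from workcell import env
print(env.finish_job())"
```

```text
the job is handed in; nothing more can be done
None
```

I put both loose pots (about 464 g and 450 g) in the green lane, touching and upright with the row pushed against the back stop (wrist force peaked at 15.3 N, held at about 10.5 N and 13.5 N), and handed the job in at about 28 s; the hand-in returned no verdict.

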